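Lock the travel stop of a cassette-closing press with its jam nut

TASK

On the small blue press, run the orange hex nut down its stud (clockwise from above) onto the white ring and tighten it against the brass nut below until the ring is squeezed solid and the turning resistance jumps. Stop there: the brass nut is set and must not be dragged round. Leave the cassette, vial and gauge block where they lie, and let go when done.

Things in the scene. Friction and masses are not known exactly. Their poses are not given: they have to be found in the camera images.
- press: fixed blue press: base plate 120 x 220 x 12 mm, aluminium press bar (top 52 mm above the table), cassette nest and an upright 16 mm steel stud, 128 mm high. Origin: on the stud's axis at table level, z up. Nest and bar lie on its -y side, with two 16 mm guide-post caps (58 mm high) at y = -60 and -145 mm
- jam_nut: orange plastic hex nut on the stud, 36 mm across flats, each flat 20.8 mm wide, 24 mm high, white dash on top. Origin: centre of its underside (83 to 84 mm above the table), z up. Two opposite flats are square to its y axis, the others 60 degrees on. Clockwise from above lowers it, 1.5 mm a turn (0.24 mm a rad). It stays where it is left and does not spring back
- stud_top (a point): centre of the stud's top end, 128 mm above the table, 20 to 21 mm above the jam nut's top. What is felt in turning the jam nut down: free (under 0.1 N m) for 1.5 to 3.4 rad, which cannot be seen beforehand, until it bears on the white ring, then 0.4 N m for 0.3 rad while the ring is squeezed, then solid: the torque jumps, and at about 1.0 N m the brass nut is dragged along
- ring_tab (a point): small blue tab on the rim of the white nylon lock ring (27 mm in diameter, 3 mm thick) between brass nut and jam nut; 12 mm from the stud's axis, 1.5 mm above the brass nut's top, beside the red line at first. While it is squeezed the ring twists clockwise with the jam nut, by 0.3 rad (3.6 mm at the tab) until it is solid
- setting_nut: brass round knurled nut, 28 mm in diameter, 14 mm high, on the stud below the jam nut; red line on its rim. Origin: centre of its top face, z up. On it sits the white lock ring. The nut must keep its place; it turns only under more than about 1.0 N m
- setting_mark (a point): point on the rim of the brass nut's top face, at the red line, 14 mm from the stud's axis (the nut's own -x side); it shows whether the brass nut has turned
- loose_cassette: bystander: white test cassette 70 x 20 x 5 mm lying loose on the table; origin at the centre of its underside, long side along its x
- vial: bystander: upright vial with a blue cap, 26 mm in diameter, 55 mm high; origin at the centre of its underside
- gauge_block: bystander: steel block 50 x 30 x 20 mm; origin at the centre of its underside

How it is judged:
On the way, in this order (a step that is already met when the one before it is completed fails the run):
1. the jam nut has been run down onto the white ring and begins to squeeze it (the ring's tab has moved 0.5 mm) (distance of ring_tab from where it was at the start of the episode above 0.0005 m).
2. the jam nut is tight: the ring is squeezed solid (its tab has moved more than 2.6 of its 3.6 mm) (distance of ring_tab from where it was at the start of the episode above 0.0026 m), for 0.2 s.
At the end, for the whole second after the job is handed in: The white ring is squeezed solid by the jam nut (its tab moved more than 2.6 of its 3.6 mm), the nut at rest and released; the brass nut's rim mark within 1.5 mm (6 degrees) of its start; cassette, vial and gauge block within 10 mm of theirs (distance of ring_tab from where it was at the start of the episode above 0.0026 m and distance of setting_mark from where it was at the start of the episode below 0.0015 m and angular speed of jam_nut below 0.05 rad/s and distance of each of loose_cassette, vial, gauge_block from where it was at the start of the episode below 0.01 m); the robot touches nothing.
It fails at once if the brass setting nut is turned: its rim mark moves by more than 1.5 mm (about 6 degrees), as when the jam nut is overtightened (distance of setting_mark from where it was at the start of the episode above 0.0015 m).
It fails at once if the loose cassette is displaced by more than 10 mm (distance of loose_cassette from where it was at the start of the episode above 0.01 m).
It fails at once if the vial is displaced by more than 10 mm (distance of vial from where it was at the start of the episode above 0.01 m).
It fails at once if the gauge block is displaced by more than 10 mm (distance of gauge_block from where it was at the start of the episode above 0.01 m).
It also fails if it takes over 72 s, if anything falls off the work surface, if the arm or the gripper's body presses on something with over 40 N, if the wrist force passes 120 N, or if a joint passes its speed limit or range.

ROBOT

A 6-joint arm with a two-finger parallel gripper is mounted at the origin on the work surface. World frame = base frame: x ahead of the robot, y to its left, z up, the work surface at z = 0. Lengths are in m, angles in rad, forces in N, time in s.
With the tool pointing down it reaches from about 0.35 to 0.975 m from the base axis. Payload 4.9 kg.
Tool frame: the origin (TCP) lies at the very end of the fingers, on their centre line; the grasp point (between the pads) lies 19 mm behind it; z points along the fingers, x is the direction in which the jaws open and shut, and the axes are right-handed (so a half turn about z gives the same grasp; the last joint's range is limited). The gripper opens to 85 mm and grips with 20 to 120 N. Pads are 22 mm wide; open, the fingers measure 114 mm over their backs; the gripper's body (76 mm by 85 mm) begins 54 mm behind the grasp point. The pads swing forward as they close: fully open they stand 13 mm farther back than shut.
Start: joints at [-1.263, 0.053, 1.613, -0, 1.476, -0.119], TCP at [0.259, -0.569, 0.231] pointing down, gripper open.
Joint ranges: [-3.01, 3.01], [-1.01, 2.22], [0.06, 2.58], [-1.02, 4.17], [0.09, 2.62], [-3.14, 3.14]. Speed limits (rad/s): [2.57, 2.57, 3.14, 3.14, 3.14, 3.14].

INTERFACE

Orientations are given as a rotation vector (axis times angle).
In Python, from station import ctrl gives the robot as it stands.
- The arm moves only by the shell command python3 -m handwheel 'ROWS' [OPENING] [FORCE]. ROWS is a JSON object of lists of equal length, an entry for each row: "offset": the shift along the world's x, y, z in units of 40 mm (1.0 is 40 mm), a list of three; "roll": the turn about the world's z in units of 6 degrees (1.0 is 6 degrees). A call has exactly 10 rows; each row is the pose to reach, as a shift and turn from the pose commanded when the call began; what a row does not reach only later rows make up. A row lasts 1/10 s, in which the tool goes at most 50 mm and 8.59 degrees, less where a joint would pass 70% of its speed; a pose out of reach is approached as far as the arm can. A call with a gripper value outside its range is refused whole. OPENING is the finger opening in mm, from 0 to 85.4, set as the call begins (- or left out, the last holds). The fingers move at their own pace and stop on an object; FORCE is the grip in N (left out, the last holds). Time passes only in rows, so rows that repeat a pose let the fingers close, or fill a call up. It gives the time, the measured TCP pose, the force and the opening at its end, in the units of the state.
- ctrl.get_obs(): the state, without advancing time (a new reading comes with each control period).
- ctrl.get_image(name): name is "scene" or "top" or "wrist"; returns a dict with "img" (420x560x3 uint8, red, green, blue), "fx", "fy", "cx", "cy" (pixels), "T" (4x4, takes a point from camera to world coordinates). Camera axes: x right, y down, z forward; pixel columns grow to the right and rows downward; lengths in m; the calibration is good to about 2 mm. A picture is of the moment at which its call begins. There is no depth.
- ctrl.finish_job(): hands the job in, once; it reports no verdict.
The state is a dict: "t": time; "q": joint angles; "dq": joint speeds; "effort": joint torques, N m; "tool_pos": TCP position; "tool_rot": TCP orientation; "contact_force": force on the tool from outside, world axes, zero at the start; "wrist_torque": the same for the moment, N m; "opening": finger opening in m.
Only numpy, scipy, OpenCV 4.12 (cv2) and the standard library are available. Lean on these libraries where they do the work, as an engineer would, in place of code of your own. Each camera call takes 0.05 s, during which the arm holds its last target.

## Working session

There is one attempt and no reset: what is moved stays moved. The work goes in short steps, Python scripts to look and compute and a shell command to move; the robot and the scene stay as the last step left them, time stands still between calls to the robot, and variables do not carry over. Pictures are saved under pics/ and viewed, and the job is handed in when it is done.

```bash
ls; mkdir -p pics; cat > h.py <<'E'
import numpy as np, cv2
from station import ctrl
def save(name,fn):
    d=ctrl.get_image(name); cv2.imwrite('pics/'+fn+'.png',cv2.cvtColor(d['img'],cv2.COLOR_RGB2BGR))
    np.savez('pics/'+fn+'.npz',**{k:np.array(v) for k,v in d.items()}); return d
def ray(d,u,v):
    T=np.array(d['T']); r=T[:3,:3]@np.array([(u-d['cx'])/d['fx'],(v-d['cy'])/d['fy'],1.]); return T[:3,3],r/np.linalg.norm(r)
def onz(d,u,v,z):
    o,r=ray(d,u,v); return o+r*(z-o[2])/r[2]
def tri(*a):
    A=np.zeros((3,3));b=np.zeros(3)
    for d,u,v in a:
        o,r=ray(d,u,v);P=np.eye(3)-np.outer(r,r);A+=P;b+=P@o
    p=np.linalg.solve(A,b)
    return p,[np.linalg.norm(np.cross(ray(d,u,v)[1],p-ray(d,u,v)[0])) for d,u,v in a]
def proj(d,p):
    T=np.array(d['T']);c=T[:3,:3].T@(np.array(p)-T[:3,3]);return d['fx']*c[0]/c[2]+d['cx'],d['fy']*c[1]/c[2]+d['cy']
E
python3 - <<'E'
from h import *
for n in ['scene','top','wrist']:
    d=save(n,n+'0'); print(n,d['fx'],d['cx'],d['cy'],np.round(d['T'],3).tolist())
print(ctrl.get_obs())
E
```

```text
pics
scene 415.3524226255128 278.41616554160436 212.64097673285954 [[0.71, 0.495, -0.501, 0.881], [0.704, -0.509, 0.496, -0.305], [-0.01, -0.705, -0.709, 0.573], [0.0, 0.0, 0.0, 1.0]]
top 517.0845555337924 282.4362322162617 211.47473008651443 [[-0.014, -0.985, 0.173, 0.426], [-1.0, 0.019, 0.024, 0.025], [-0.027, -0.173, -0.985, 0.952], [0.0, 0.0, 0.0, 1.0]]
wrist 305.0324057372729 278.7031910142938 206.52095166471068 [[0.415, -0.867, -0.278, 0.33], [-0.91, -0.396, -0.124, -0.536], [-0.003, 0.304, -0.953, 0.372], [0.0, 0.0, 0.0, 1.0]]
{'t': 0.15, 'q': array([-1.26298496e+00,  5.31929024e-02,  1.61401069e+00, -4.31233290e-05,
        1.47595580e+00, -1.19026969e-01]), 'dq': array([-0.00063008, -0.00238045, -0.00237158, -0.00050676, -0.00074293,
       -0.00039405]), 'effort': array([-1.09105313e-04, -3.94242561e+01, -3.70721877e+01, -1.44806286e-04,
        4.64681230e-03, -4.85235830e-06]), 'tool_pos': array([ 0.25857163, -0.56846701,  0.23033388]), 'tool_rot': array([-2.64074098e+00,  1.70000668e+00,  1.93886177e-03]), 'contact_force': array([-0.07007572, -0.64830612,  0.58225592]), 'wrist_torque': array([ 0.0486371 , -0.0562023 , -0.00923147]), 'opening': 0.0852183783680508}
```

View pics/scene0.png

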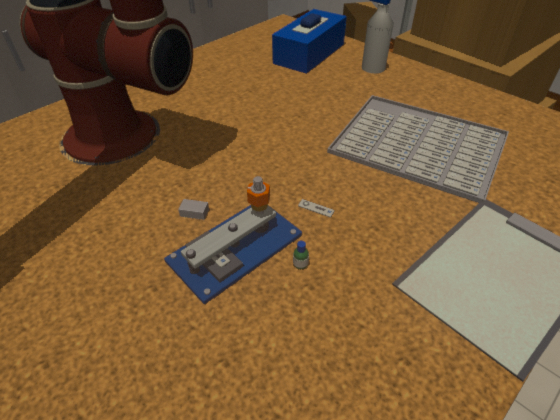

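View pics/top0.png

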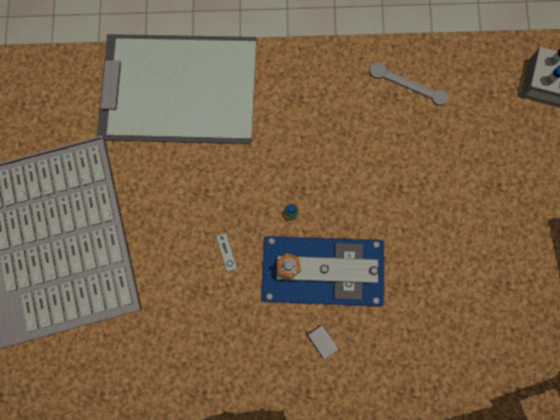

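View pics/wrist0.png

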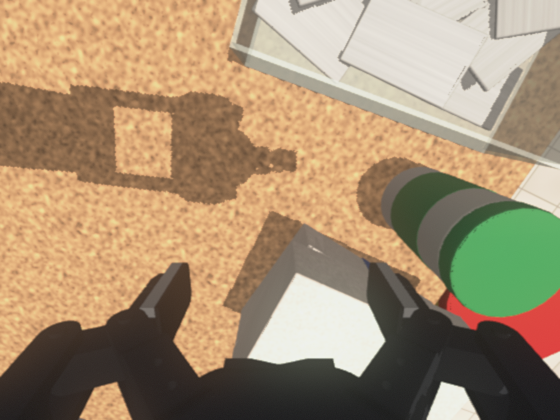

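Scene view: orange nut at about (258,193) with the stud top at (258,182). Top view: nut at (289,264). Vial at (291,212), cassette at (227,252), block at (323,341). The wrist view shows clutter under the tool, so I'll lift before travelling. Next, zoomed crops to measure.

```bash
python3 - <<'E'
from h import *
a=cv2.imread('pics/scene0.png')[160:230,215:305]; b=cv2.imread('pics/top0.png')[230:310,255:355]
a=cv2.resize(a,(390*90//70*1,390),interpolation=cv2.INTER_CUBIC)[:, :]; b=cv2.resize(b,None,fx=3,fy=3,interpolation=cv2.INTER_CUBIC)
c=np.zeros((390,800,3),np.uint8); c[:390,:min(a.shape[1],500)]=a[:,:500]; c[:240,500:800]=b
cv2.imwrite('pics/crop0.png',c)
S=dict(np.load('pics/scene0.npz'));T=dict(np.load('pics/top0.npz'))
for n,d in(('s',S),('t',T)):
    hsv=cv2.cvtColor(d['img'],cv2.COLOR_RGB2HSV)
    m=cv2.inRange(hsv,(5,190,150),(16,255,255)); nl,l,st,ce=cv2.connectedComponentsWithStats(m)
    for i in range(1,nl):
        if st[i,4]>40: print(n,st[i],ce[i])
E
```

```text
s [247 182  23  14  83] [259.63855422 190.03614458]
```

View pics/crop0.png

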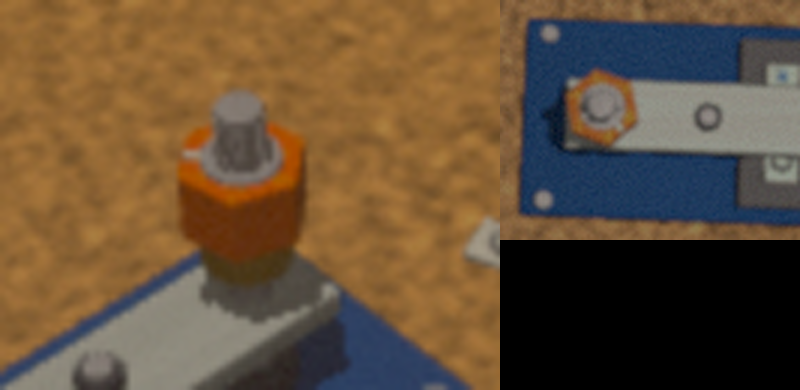

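Stud top is at scene (257.8,178.5) and top (288.7,264.3). I'll triangulate these.

```bash
python3 - <<'E'
from h import *
S=dict(np.load('pics/scene0.npz'));T=dict(np.load('pics/top0.npz'))
print(tri((S,257.8,178.5),(T,288.7,264.3)))
print(onz(T,288.7,264.3,.128),onz(S,257.8,178.5,.128))
# guide caps
print('caps',[onz(T,u,v,.058).round(4) for u,v in((324,269),(374,271))])
print('vial',onz(T,291,212,.055),'cass',onz(T,227,252,.005),'block',onz(T,323,341,.02))
o=ctrl.get_obs();from scipy.spatial.transform import Rotation as R
print(R.from_rotvec(o['tool_rot']).as_matrix().round(3))
E
```

```text
(array([0.4861693 , 0.03700871, 0.12845967]), [np.float64(0.0014368543773385152), np.float64(0.0014368543773385111)])
[0.48530652 0.03588886 0.128     ] [0.48658159 0.03855015 0.128     ]
caps [array([ 0.4813, -0.0237,  0.058 ]), array([ 0.4765, -0.1091,  0.058 ])]
vial [0.58234672 0.03130678 0.055     ] cass [0.51863689 0.15068966 0.005     ] block [ 0.35830056 -0.02043892  0.02      ]
[[ 0.414 -0.91  -0.001]
 [-0.91  -0.414  0.001]
 [-0.002 -0.    -1.   ]]
```

Stud axis is at about (0.486, 0.037), triangulated top height 0.128, which matches the text. Tool yaw = q1 − q6, and clockwise raises q6. So I wind the wrist to yaw of about +2.9 first, which lets one grasp cover the whole turn. Lift, travel and wind now.

```bash
python3 -m handwheel '{"offset":[[0,0,1],[0,0,2],[0.4,1.05,2],[0.8,2.1,2],[1.2,3.15,2],[1.6,4.2,2],[2.0,5.25,2],[2.4,6.3,2],[2.8,7.35,2],[3.2,8.4,2]],"roll":[1.4,2.8,4.2,5.6,7,8.4,9.8,11.2,12.6,14]}' 85 && python3 -c "
from station import ctrl;print(ctrl.get_obs()['q'])"
```

```text
t: 1.15
tool_pos: [0.3868, -0.2311, 0.311]
tool_rot: [-3.099, -0.512, -0.0]
contact_force: [0.9, -0.5, -0.0]
opening: 0.085
[-7.03998936e-01 -4.14592493e-01  1.89091419e+00  1.30783547e-04
  1.66521490e+00 -1.03162170e+00]
```

```bash
python3 -m handwheel '{"offset":[[0.4,1.05,0],[0.8,2.1,0],[1.2,3.15,0],[1.6,4.2,0],[2.0,5.3,0],[2.4,6.4,0],[2.5,6.75,0],[2.5,6.75,0],[2.5,6.75,0],[2.5,6.75,0]],"roll":[1.4,2.8,4.2,5.6,7,8.4,9.8,11.2,12.6,14]}' && python3 - <<'E'
from h import *
print(ctrl.get_obs()['q'],ctrl.get_obs()['tool_pos'])
save('wrist','w1')
E
```

```text
t: 2.15
tool_pos: [0.4865, 0.0375, 0.3108]
tool_rot: [-1.959, -2.455, 0.001]
contact_force: [0.3, -0.2, -0.4]
opening: 0.0852
[-7.57599886e-02 -3.16084545e-01  1.81712763e+00 -3.65327799e-05
  1.64137336e+00 -1.87074525e+00] [0.486543   0.03747206 0.31081689]
```

View pics/w1.png

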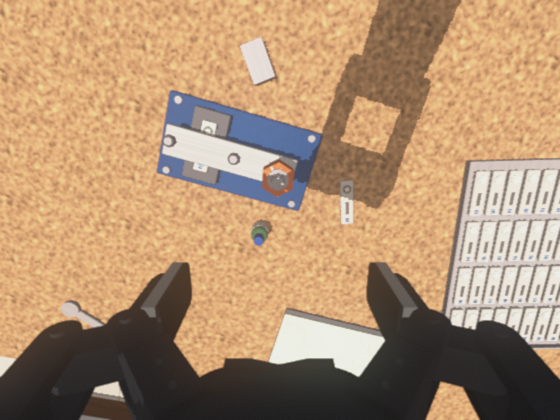

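Wrist view: nut and stud at about (278,178), vial (259,233), cassette (347,203), block (258,60). Zooming in on the nut for its angle.

```bash
python3 - <<'E'
from h import *
W=dict(np.load('pics/w1.npz'));S=dict(np.load('pics/scene0.npz'));T=dict(np.load('pics/top0.npz'))
im=cv2.imread('pics/w1.png')
cv2.imwrite('pics/w1c.png',cv2.resize(im[145:215,235:325],None,fx=8,fy=8,interpolation=cv2.INTER_CUBIC))
hsv=cv2.cvtColor(im,cv2.COLOR_BGR2HSV)
print(hsv[178-14:178+15:2,268].tolist())
print(proj(W,(.4862,.037,.128)),proj(W,(.4862,.037,.1075)))
E
```

```text
[[11, 56, 170], [8, 138, 148], [11, 152, 228], [13, 149, 231], [16, 140, 232], [11, 106, 207], [7, 64, 144], [6, 29, 130], [6, 27, 131], [8, 38, 134], [7, 66, 140], [8, 126, 152], [9, 144, 156], [8, 137, 155], [128, 49, 134]]
(np.float64(278.1526501480939), np.float64(183.38053982965386)) (np.float64(278.1713221730415), np.float64(179.30174578521837))
```

View pics/w1c.png

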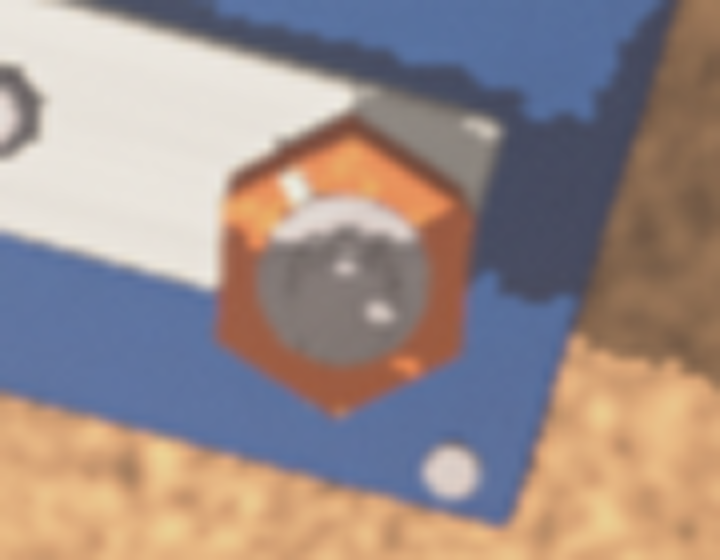

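```bash
python3 - <<'E'
from h import *
W=dict(np.load('pics/w1.npz'))
V=np.array([(350,122),(468,205),(462,350),(340,412),(217,340),(228,185)])/8+[234.5,144.5]
P=np.array([onz(W,u,v,.1075)[:2] for u,v in V]); c=P.mean(0); print(c,np.linalg.norm(P-c,axis=1))
a=np.degrees(np.arctan2(*(P-c).T[::-1])); print(a, np.unwrap(np.radians(a*6))/6*57.3)
ph=np.degrees(np.angle(np.exp(6j*np.radians(a)).mean()))/6; print('vertex phase mod60',ph,'flat-normal phase',ph+30)
d=onz(W,294/8+234.5,188/8+144.5,.1075)[:2]-c; print('dash',np.degrees(np.arctan2(d[1],d[0])))
print('tool yaw',np.degrees(1.795))
E
```

```text
[0.48521215 0.0360083 ] [0.02140961 0.02010849 0.02082068 0.02119354 0.02118798 0.0206875 ]
[-169.38179557  131.14498545   68.29663148   11.1577424   -47.97498888
 -113.96592488] [-169.39427246 -168.86745265 -171.71601643 -168.85469476 -167.98736215
 -173.97873945]
vertex phase mod60 9.893785894342425 flat-normal phase 39.89378589434243
dash -136.28828791273057
tool yaw 102.84592422598277
```

Hex flat normals lie at about 39.9°+60°k, so tool yaw 99.9° fits (roll −0.5), leaving q6 room from −1.8 to +3.1. Next I descend part-way and look again.

```bash
python3 -m handwheel '{"offset":[[0,0,-0.5],[0,0,-1],[0,0,-1.5],[-0.02,-0.02,-2],[-0.02,-0.02,-2.5],[-0.02,-0.02,-2.9],[-0.02,-0.02,-2.9],[-0.02,-0.02,-2.9],[-0.02,-0.02,-2.9],[-0.02,-0.02,-2.9]],"roll":[-0.5,-0.5,-0.5,-0.5,-0.5,-0.5,-0.5,-0.5,-0.5,-0.5]}' && python3 - <<'E'
from h import *
o=ctrl.get_obs();print(o['q'],o['tool_pos'],o['contact_force'],o['wrist_torque'])
d=save('wrist','w2');save('scene','s2')
print(proj(d,(.4857,.0365,.128)),proj(d,(.4857,.0365,.1075)))
im=cv2.imread('pics/w2.png')
cv2.imwrite('pics/w2c.png',cv2.resize(im[80:280,180:380],None,fx=3,fy=3,interpolation=cv2.INTER_CUBIC))
E
```

```text
t: 3.2
tool_pos: [0.4867, 0.0362, 0.1967]
tool_rot: [2.03, 2.395, 0.002]
contact_force: [-0.1, 0.0, 0.3]
opening: 0.0854
[-7.83542113e-02 -2.62786214e-01  1.96288993e+00  1.89465820e-05
  1.43915606e+00 -1.81385479e+00] [0.48668159 0.03622184 0.1967164 ] [-0.13599475  0.00055409  0.30115834] [ 0.04151492 -0.00342984  0.02883352]
(np.float64(279.14956579441287), np.float64(218.1644457438962)) (np.float64(279.11826041203557), np.float64(209.38517959830307))
```

View pics/w2c.png

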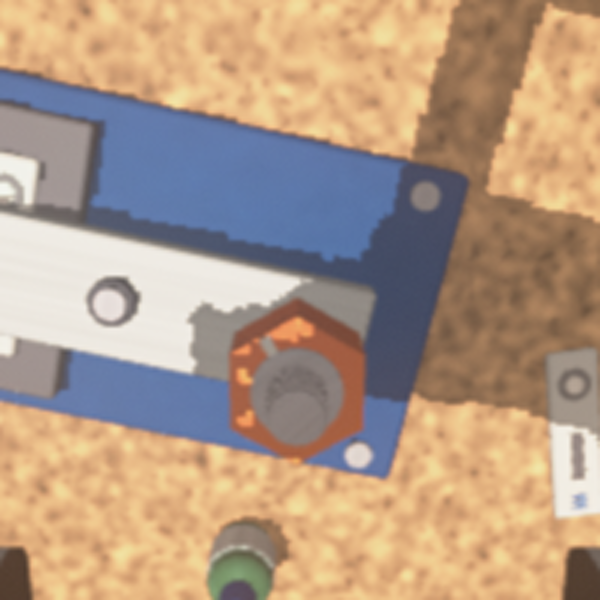

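```bash
python3 - <<'E'
from h import *
W=dict(np.load('pics/w2.npz'));W1=dict(np.load('pics/w1.npz'));S=dict(np.load('pics/scene0.npz'));T=dict(np.load('pics/top0.npz'))
V=np.array([(296,301),(363,340),(362,424),(297,458),(232,424),(232,347)])/3+[179.7,79.7]
P=np.array([onz(W,u,v,.1075)[:2] for u,v in V]); c=P.mean(0); print(c,np.linalg.norm(P-c,axis=1))
a=np.degrees(np.arctan2(*(P-c).T[::-1])); print(a)
ph=np.degrees(np.angle(np.exp(6j*np.radians(a)).mean()))/6; print('flat-normal phase',ph+30)
print(onz(W,278.4,218.1,.128))
print(tri((W,278.4,218.1),(S,257.8,178.5),(T,288.7,264.3)))
print('nut top height, 2 wrist views',tri((W,278.8,207),(W1,278.1,178.3)))
E
```

```text
[0.48420716 0.03590631] [0.02232913 0.02096369 0.02091262 0.02133812 0.0209036  0.0197442 ]
[-169.87751283  134.14147796   66.22420646    9.49498073  -47.24459544
 -111.03319686]
flat-normal phase 40.283322485001875
[0.48574098 0.03594985 0.128     ]
(array([0.48600921, 0.03665506, 0.12831243]), [np.float64(0.0007998435718878016), np.float64(0.001827852701490046), np.float64(0.0010562534825420786)])
nut top height, 2 wrist views (array([0.48778041, 0.0369256 , 0.09482924]), [np.float64(0.00033124040073256275), np.float64(0.0003312404007325475)])
```

View pics/s2.png

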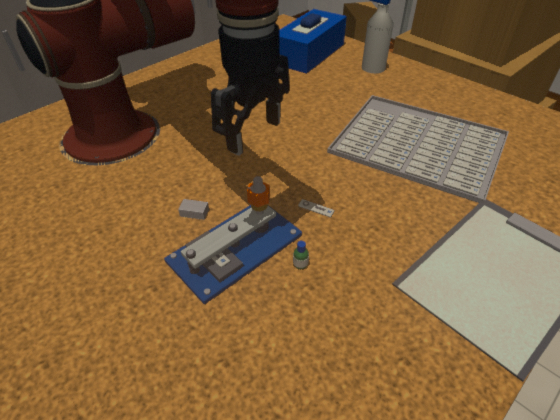

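Estimates agree at about (0.4857, 0.0363), nut flat phase 40°. Descending with the jaws open to TCP z≈0.077.

```bash
python3 -m handwheel '{"offset":[[-0.015,0,-0.6],[-0.015,0,-1.2],[-0.015,0,-1.8],[-0.015,0,-2.2],[-0.015,0,-2.5],[-0.015,0,-2.8],[-0.015,0,-3.0],[-0.015,0,-3.0],[-0.015,0,-3.0],[-0.015,0,-3.0]],"roll":[0,0,0,0,0,0,0,0,0,0]}' && python3 - <<'E'
from h import *
o=ctrl.get_obs();print(o['q'],o['tool_pos'],o['contact_force'],o['wrist_torque'])
save('wrist','w3')
d=save('scene','s3')
im=cv2.imread('pics/s3.png')
cv2.imwrite('pics/s3c.png',cv2.resize(im[130:250,190:320],None,fx=5,fy=5,interpolation=cv2.INTER_CUBIC))
E
```

```text
t: 4.3
tool_pos: [0.486, 0.0362, 0.0762]
tool_rot: [2.03, 2.396, 0.001]
contact_force: [0.5, -0.1, -0.1]
opening: 0.0848
[-7.84087980e-02 -1.30467125e-01  2.06249559e+00 -2.39172832e-05
  1.20794517e+00 -1.81419332e+00] [0.48602588 0.03623541 0.07619757] [ 0.45412046 -0.14416344 -0.05266782] [ 0.02754894 -0.01823531  0.05243897]
```

View pics/s3c.png

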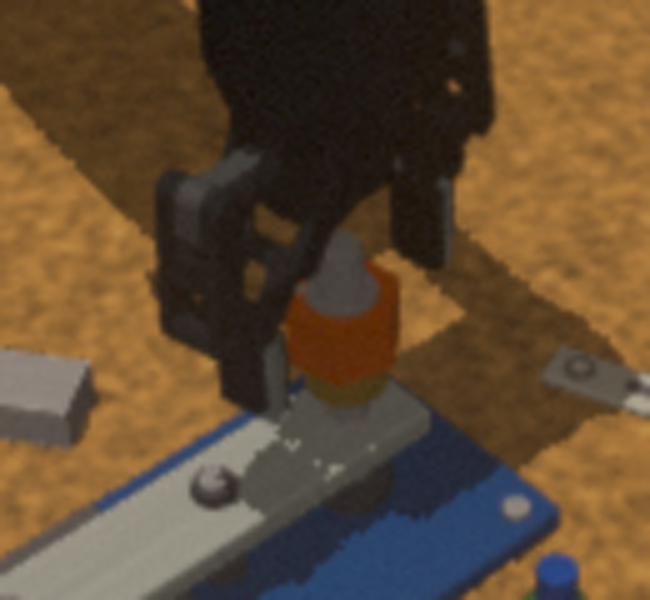

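View pics/w3.png

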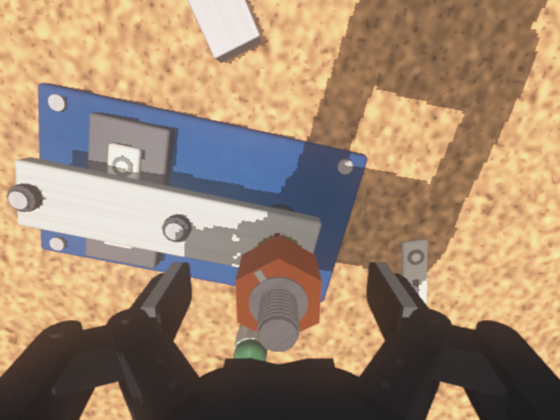

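The jaws straddle the nut symmetrically (fingers near x=180 and 380, nut at x=279) with the flats parallel to the pads. Closing.

```bash
python3 -m handwheel '{"offset":[[0,0,0],[0,0,0],[0,0,0],[0,0,0],[0,0,0],[0,0,0],[0,0,0],[0,0,0],[0,0,0],[0,0,0]],"roll":[0,0,0,0,0,0,0,0,0,0]}' 20 70 && python3 - <<'E'
from h import *
o=ctrl.get_obs();print(o['q'],o['tool_pos'],o['contact_force'],o['wrist_torque'])
save('wrist','w4')
E
```

```text
t: 5.4
tool_pos: [0.4855, 0.036, 0.0756]
tool_rot: [2.03, 2.396, -0.0]
contact_force: [-0.7, -4.7, 3.0]
opening: 0.0352
[-7.86450184e-02 -1.29984731e-01  2.06325238e+00 -7.12050519e-04
  1.20789326e+00 -1.81420825e+00] [0.48551554 0.03598113 0.07555915] [-0.72771819 -4.73369381  2.95865244] [-6.27984644e-01  2.11997576e-01 -3.14200044e-04]
```

View pics/w4.png

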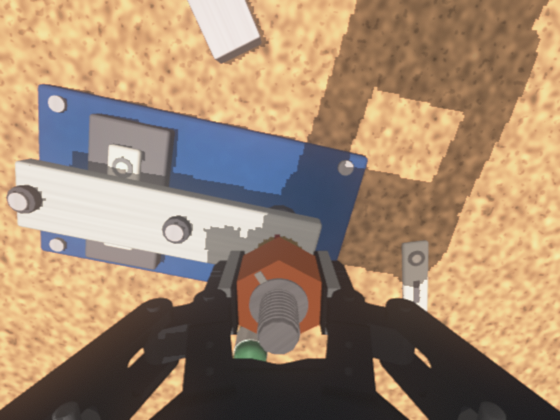

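Firm grasp: opening 35 mm, small side force. First turn is 72° clockwise, inside the guaranteed free range.

```bash
cat > r.py <<'E'
from h import *
o=ctrl.get_obs();print('yaw',np.degrees(o['q'][0]-o['q'][5]).round(2),'F',o['contact_force'].round(1),'M',o['wrist_torque'].round(3),'e6',o['effort'][5].round(3))
E
python3 -m handwheel '{"offset":[[0,0,-0.001],[0,0,-0.002],[0,0,-0.003],[0,0,-0.004],[0,0,-0.005],[0,0,-0.006],[0,0,-0.007],[0,0,-0.0075],[0,0,-0.0075],[0,0,-0.0075]],"roll":[-1.3,-2.6,-3.9,-5.2,-6.5,-7.8,-9.1,-10.4,-11.6,-12]}'; python3 r.py
```

```text
t: 6.45
tool_pos: [0.486, 0.0369, 0.0753]
tool_rot: [-3.052, -0.741, -0.004]
contact_force: [0.6, 0.7, 3.5]
opening: 0.035
yaw 27.32 F [0.6 0.7 3.5] M [-0.101 -0.15   0.044] e6 -0.0
```

```bash
python3 -m handwheel '{"offset":[[0,0,0],[0,0,-0.001],[0,0,-0.001],[0,0,-0.002],[0,0,-0.002],[0,0,-0.002],[0,0,-0.002],[0,0,-0.002],[0,0,-0.002],[0,0,-0.002]],"roll":[-0.5,-1,-1.5,-2,-2.5,-2.5,-2.5,-2.5,-2.5,-2.5]}'; python3 r.py
python3 -m handwheel '{"offset":[[0,0,0],[0,0,0],[0,0,0],[0,0,-0.001],[0,0,-0.001],[0,0,-0.001],[0,0,-0.001],[0,0,-0.001],[0,0,-0.001],[0,0,-0.001]],"roll":[-0.1,-0.2,-0.3,-0.4,-0.5,-0.6,-0.7,-0.8,-0.9,-1]}'; python3 r.py
```

```text
t: 7.45
tool_pos: [0.4862, 0.0369, 0.0754]
tool_rot: [-3.122, -0.341, -0.004]
contact_force: [4.8, 2.2, 1.5]
opening: 0.0352
yaw 12.51 F [4.8 2.2 1.5] M [ 0.523 -0.802 -0.013] e6 -0.019
t: 8.45
tool_pos: [0.4863, 0.0369, 0.0753]
tool_rot: [-3.135, -0.177, -0.004]
contact_force: [5.2, 3.2, 1.8]
opening: 0.0347
yaw 6.49 F [5.2 3.2 1.8] M [ 0.543 -0.832 -0.014] e6 -0.049
```

```bash
python3 -m handwheel '{"offset":[[0,0,0],[0,0,0],[0,0,0],[0,0,-0.001],[0,0,-0.001],[0,0,-0.001],[0,0,-0.001],[0,0,-0.001],[0,0,-0.001],[0,0,-0.001]],"roll":[-0.1,-0.2,-0.3,-0.4,-0.5,-0.6,-0.7,-0.8,-0.9,-1]}'; python3 r.py
```

```text
t: 9.45
tool_pos: [0.4864, 0.0369, 0.0753]
tool_rot: [-3.14, -0.012, -0.005]
contact_force: [4.6, 3.7, 1.2]
opening: 0.0346
yaw 0.49 F [4.6 3.7 1.2] M [ 0.457 -0.871  0.072] e6 -0.049
```

```bash
python3 -m handwheel '{"offset":[[0,0,0],[0,0,0],[0,0,0],[0,0,-0.001],[0,0,-0.001],[0,0,-0.001],[0,0,-0.001],[0,0,-0.001],[0,0,-0.001],[0,0,-0.001]],"roll":[-0.1,-0.2,-0.3,-0.4,-0.5,-0.6,-0.7,-0.8,-0.9,-1]}'; python3 r.py
```

```text
t: 10.45
tool_pos: [0.4865, 0.0369, 0.0753]
tool_rot: [-3.137, 0.15, -0.005]
contact_force: [5.3, 2.7, 0.6]
opening: 0.0353
yaw -5.44 F [5.3 2.7 0.6] M [ 0.5   -1.007  0.31 ] e6 0.321
```

Torque rose to 0.31 N m after about 105°, so it bears on the ring. Smaller steps now.

```bash
python3 -m handwheel '{"offset":[[0,0,0],[0,0,0],[0,0,0],[0,0,0],[0,0,0],[0,0,0],[0,0,0],[0,0,0],[0,0,0],[0,0,0]],"roll":[-0.1,-0.2,-0.3,-0.4,-0.5,-0.5,-0.5,-0.5,-0.5,-0.5]}'; python3 r.py; python3 -c "
from h import *
save('scene','s5');im=cv2.imread('pics/s5.png')
cv2.imwrite('pics/s5c.png',cv2.resize(im[150:230,210:310],None,fx=7,fy=7,interpolation=cv2.INTER_CUBIC))"
```

```text
t: 11.45
tool_pos: [0.4866, 0.0369, 0.0753]
tool_rot: [-3.132, 0.231, -0.005]
contact_force: [5.9, 2.8, -0.1]
opening: 0.0351
yaw -8.42 F [ 5.9  2.8 -0.1] M [ 0.446 -0.926  0.435] e6 0.395
```

View pics/s5c.png

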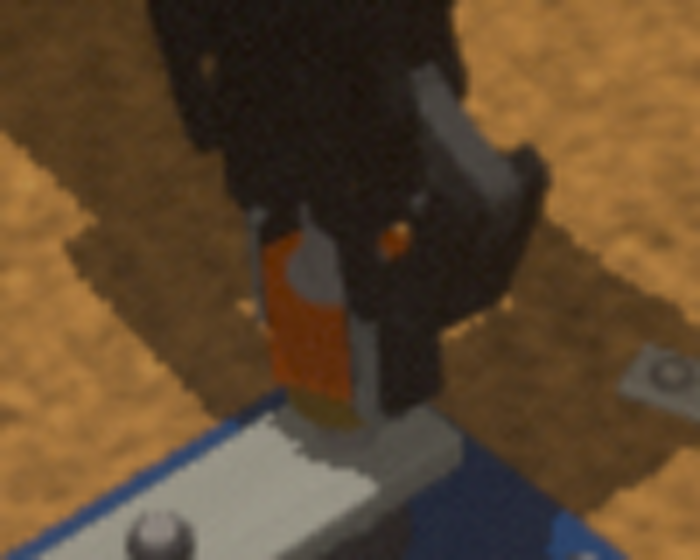

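The scene view hides the ring behind the nut and finger, so torque is the guide. It reads 0.43 N m, a plateau.

```bash
python3 -m handwheel '{"offset":[[0,0,0],[0,0,0],[0,0,0],[0,0,0],[0,0,0],[0,0,0],[0,0,0],[0,0,0],[0,0,0],[0,0,0]],"roll":[-0.1,-0.2,-0.3,-0.4,-0.5,-0.5,-0.5,-0.5,-0.5,-0.5]}'; python3 r.py
```

```text
t: 12.5
tool_pos: [0.4866, 0.0369, 0.0754]
tool_rot: [-3.124, 0.313, -0.005]
contact_force: [5.8, 3.0, 1.8]
opening: 0.0352
yaw -11.42 F [5.8 3.  1.8] M [ 0.464 -1.022  0.338] e6 0.395
```

```bash
python3 -m handwheel '{"offset":[[0,0,0],[0,0,0],[0,0,0],[0,0,0],[0,0,0],[0,0,0],[0,0,0],[0,0,0],[0,0,0],[0,0,0]],"roll":[-0.1,-0.2,-0.3,-0.4,-0.4,-0.4,-0.4,-0.4,-0.4,-0.4]}'; python3 r.py
```

```text
t: 13.5
tool_pos: [0.4867, 0.0369, 0.0754]
tool_rot: [-3.117, 0.379, -0.006]
contact_force: [7.1, 2.7, 0.8]
opening: 0.0353
yaw -13.82 F [7.1 2.7 0.8] M [ 0.476 -0.974  0.39 ] e6 0.395
```

```bash
python3 -m handwheel '{"offset":[[0,0,0],[0,0,0],[0,0,0],[0,0,0],[0,0,0],[0,0,0],[0,0,0],[0,0,0],[0,0,0],[0,0,0]],"roll":[-0.1,-0.2,-0.3,-0.3,-0.3,-0.3,-0.3,-0.3,-0.3,-0.3]}'; python3 r.py
```

```text
t: 14.5
tool_pos: [0.4867, 0.0369, 0.0754]
tool_rot: [-3.111, 0.428, -0.006]
contact_force: [6.6, 2.3, 1.1]
opening: 0.0352
yaw -15.62 F [6.6 2.3 1.1] M [ 0.499 -1.008  0.427] e6 0.395
```

```bash
python3 -m handwheel '{"offset":[[0,0,0],[0,0,0],[0,0,0],[0,0,0],[0,0,0],[0,0,0],[0,0,0],[0,0,0],[0,0,0],[0,0,0]],"roll":[-0.1,-0.2,-0.3,-0.3,-0.3,-0.3,-0.3,-0.3,-0.3,-0.3]}'; python3 r.py
```

```text
t: 15.5
tool_pos: [0.4867, 0.0368, 0.0754]
tool_rot: [-3.104, 0.476, -0.006]
contact_force: [7.2, 3.0, 0.8]
opening: 0.0351
yaw -17.42 F [7.2 3.  0.8] M [ 0.471 -1.06   0.404] e6 0.395
```

```bash
python3 -m handwheel '{"offset":[[0,0,0],[0,0,0],[0,0,0],[0,0,0],[0,0,0],[0,0,0],[0,0,0],[0,0,0],[0,0,0],[0,0,0]],"roll":[-0.1,-0.2,-0.25,-0.25,-0.25,-0.25,-0.25,-0.25,-0.25,-0.25]}'; python3 r.py
```

```text
t: 16.5
tool_pos: [0.4867, 0.0368, 0.0754]
tool_rot: [-3.097, 0.517, -0.006]
contact_force: [7.4, 3.2, 0.5]
opening: 0.0349
yaw -18.92 F [7.4 3.2 0.5] M [ 0.475 -1.015  0.381] e6 0.4
```

```bash
python3 -m handwheel '{"offset":[[0,0,0],[0,0,0],[0,0,0],[0,0,0],[0,0,0],[0,0,0],[0,0,0],[0,0,0],[0,0,0],[0,0,0]],"roll":[-0.1,-0.2,-0.25,-0.25,-0.25,-0.25,-0.25,-0.25,-0.25,-0.25]}'; python3 r.py
```

```text
t: 17.5
tool_pos: [0.4868, 0.0368, 0.0754]
tool_rot: [-3.09, 0.557, -0.006]
contact_force: [6.8, 3.0, 0.4]
opening: 0.0353
yaw -20.4 F [6.8 3.  0.4] M [ 0.427 -1.057  0.52 ] e6 0.526
```

Effort has left the plateau (0.395 → 0.526). One small step to confirm.

```bash
python3 -m handwheel '{"offset":[[0,0,0],[0,0,0],[0,0,0],[0,0,0],[0,0,0],[0,0,0],[0,0,0],[0,0,0],[0,0,0],[0,0,0]],"roll":[-0.05,-0.1,-0.15,-0.15,-0.15,-0.15,-0.15,-0.15,-0.15,-0.15]}'; python3 r.py
```

```text
t: 18.5
tool_pos: [0.4868, 0.0368, 0.0754]
tool_rot: [-3.086, 0.58, -0.006]
contact_force: [6.8, 3.2, 1.4]
opening: 0.035
yaw -21.27 F [6.8 3.2 1.4] M [ 0.472 -1.027  0.687] e6 0.656
```

Now 0.656 N m, with a clearly steeper slope: solid, well below 1.0. Releasing, then lifting clear.

```bash
python3 -m handwheel '{"offset":[[0,0,0],[0,0,0],[0,0,0],[0,0,0],[0,0,0],[0,0,0],[0,0,0],[0,0,0],[0,0,0],[0,0,0]],"roll":[0,0,0,0,0,0,0,0,0,0]}' 70; python3 r.py
python3 -m handwheel '{"offset":[[0,0,0.3],[0,0,0.7],[0,0,1.2],[0,0,1.8],[0,0,2.4],[0,0,3],[0,0,3],[0,0,3],[0,0,3],[0,0,3]],"roll":[0,0,0,0,0,0,0,0,0,0]}'; python3 r.py
python3 -c "
from h import *
save('wrist','w6');save('scene','s6');save('top','t6')
im=cv2.imread('pics/s6.png');cv2.imwrite('pics/s6c.png',cv2.resize(im[160:230,215:305],None,fx=7,fy=7,interpolation=cv2.INTER_CUBIC))"
```

```text
t: 19.5
tool_pos: [0.4853, 0.0363, 0.0748]
tool_rot: [3.087, -0.584, 0.0]
contact_force: [0.5, -0.3, -0.1]
opening: 0.0699
yaw -21.44 F [ 0.5 -0.3 -0.1] M [-0.02  -0.035 -0.037] e6 -0.0
t: 20.5
tool_pos: [0.4844, 0.0363, 0.1932]
tool_rot: [3.086, -0.585, -0.004]
contact_force: [0.0, -0.1, 0.6]
opening: 0.0698
yaw -21.45 F [ 0.  -0.1  0.6] M [0.017 0.062 0.02 ] e6 -0.0
```

View pics/s6c.png

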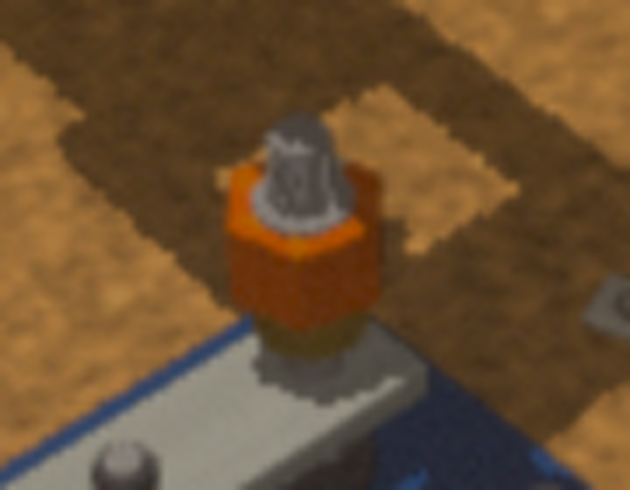

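View pics/w6.png

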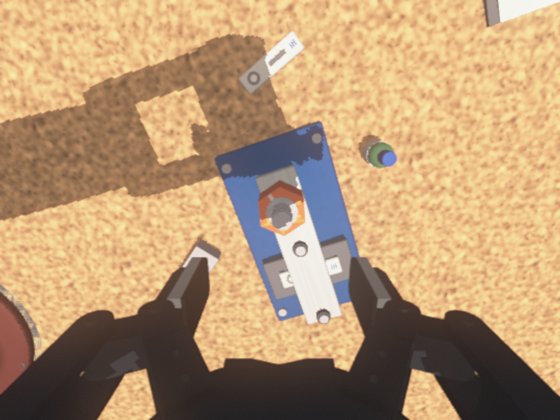

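The nut is free of the gripper. Wrist view: nut at (281,210), vial (382,155), cassette (271,62), block (203,257). Comparing bystanders before and after, and the nut's angle.

```bash
python3 - <<'E'
from h import *
im=cv2.imread('pics/w6.png');b=cv2.resize(im[165:255,235:335],None,fx=6,fy=6,interpolation=cv2.INTER_CUBIC)
cv2.imwrite('pics/w6c.png',b)
W=dict(np.load('pics/w6.npz'));W2=dict(np.load('pics/w2.npz'))
for n,uv in(('vial cap',(387,158,.055)),('cass',(271,62,.005)),('block',(203,254,.02))): print(n,onz(W,*uv).round(4))
a=cv2.imread('pics/top0.png');c=cv2.imread('pics/t6.png')
v=np.hstack([cv2.resize(i[190:370,200:400],None,fx=2,fy=2) for i in(a,c)]); cv2.imwrite('pics/cmp.png',v)
E
```

```text
vial cap [0.5898 0.0332 0.055 ]
cass [0.5219 0.1531 0.005 ]
block [ 0.3749 -0.006   0.02  ]
```

View pics/cmp.png

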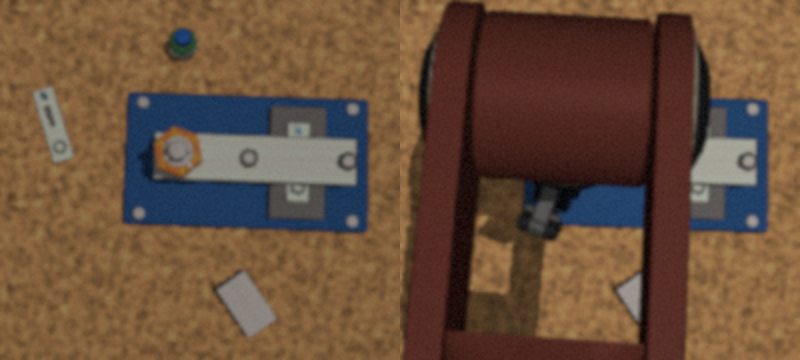

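View pics/w6c.png

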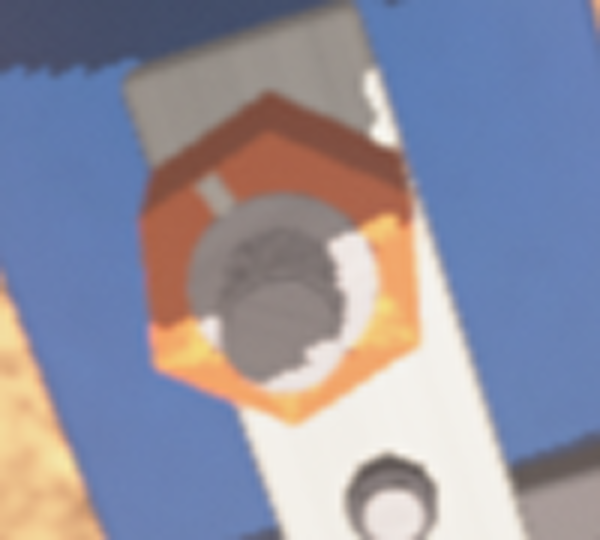

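```bash
python3 - <<'E'
from h import *
W=dict(np.load('pics/w6.npz'))
V=np.array([(268,130),(408,212),(420,345),(293,422),(155,362),(143,212)])/6+[234.6,164.6]
P=np.array([onz(W,u,v,.107)[:2] for u,v in V]); c=P.mean(0)
a=np.degrees(np.arctan2(*(P-c).T[::-1])); print(c,a)
ph=np.degrees(np.angle(np.exp(6j*np.radians(a)).mean()))/6; print('flat phase',ph+30,'(was 40.1)')
d=onz(W,215/6+234.6,193/6+164.6,.107)[:2]-c; print('dash',np.degrees(np.arctan2(d[1],d[0])))
A=cv2.imread('pics/scene0.png');B=cv2.imread('pics/s6.png')
for n,(u,v,w,h) in dict(vial=(290,238,22,34),cass=(294,196,44,24),block=(175,197,38,24)).items():
    t=cv2.cvtColor(A[v:v+h,u:u+w],6);s=cv2.cvtColor(B[v-8:v+h+8,u-8:u+w+8],6)
    r=cv2.matchTemplate(s,t,cv2.TM_CCOEFF_NORMED);_,m,_,l=cv2.minMaxLoc(r);print(n,'shift px',l[0]-8,l[1]-8,round(m,3))
E
```

```text
[0.48712597 0.03652547] [  73.45270574    9.04486144  -46.80488187 -106.68583586 -167.63706967
  130.44193382]
flat phase 41.975060144106 (was 40.1)
dash 103.8017167238615
vial shift px 0 0 0.998
cass shift px 0 0 0.354
block shift px 0 0 0.997
```

The nut turned about 118° against 121° for the tool, so the grip hardly slipped. Vial and block shifted 0 px. The cassette also matched at 0 px, but weakly because of the arm's shadow. Nothing touches the robot, so I'm handing in.

```bash
python3 -c "
from station import ctrl
o=ctrl.get_obs();print(o['t'],o['contact_force']);print(ctrl.finish_job())"
```

```text
20.65 [ 0.05362438  0.54116295 -0.1731862 ]
the job is handed in; nothing more can be done
None
```

I ran the orange nut down about 118° in a single grasp, tightened it onto the ring until the resistance jumped, then let go and lifted clear. The job was handed in at t = 20.65 s with no contact force on the tool.

**Tightening:** The torque at the last joint was close to zero at first. It then held at 0.395 N m while the ring was squeezed and rose over the last two steps to 0.53 and 0.66 N m. I stopped there, well under the 1.0 N m at which the brass nut would be dragged.

**Ring and brass nut (not seen):** The ring tab and the red line were hidden in every view. That the ring is solid and the brass nut unmoved is inferred from the torque, not from a picture.

**Nut angle:** The pictures show the nut turned about 118°, against 121° for the tool. That is slight give in the grip, about the size of the measuring error.

**Bystanders:**
- **Vial and gauge block:** both matched with a 0 px shift in the scene view (correlation over 0.99).
- **Cassette:** it also matched at 0 px, but weakly (0.35) because the arm's shadow lay on it. A rough wrist-camera position agreed to about 4 mm, and the arm was never near it.
- **Disagreements:** the wrist-camera spot readings were off by about 7 mm for the vial and 20 mm for the block. I put these down to rough pixel picks and a finger covering part of the block.

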